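# Stand the work lamp on its prop leg

### The job

Swing the sprung prop leg on the back of the work lamp out past its over-centre point so that it stays locked open, and lean the lamp back so that it stands by itself on that leg, about where it is now. Do not knock the lamp over, and leave the can, the wood offcut and the cup alone.

Things in the scene. Friction and masses are not known exactly. Their poses are not given: they have to be found in the camera images.
- lamp: loose flat floodlight, 0.65 to 0.95 kg, upright at the start. Black body 30 deep (x), 200 wide (y), top at 130, on a rubber base 40 deep, 180 wide, 12 high. Origin: centre of its underside. Its x points out of its back (cooling fins, leg), away from the robot within about 0.45 rad; the white lit face looks along -x; y is its width, z up its height.
- top_edge (a point): middle of the lamp's upper front edge, 130 high. Pushed back here (towards the lamp's +x), an upright lamp tips about its rear base edge: past about 0.3 rad it overbalances and falls on. With the leg locked open it comes to rest on that edge and the leg's foot, leaning back about 0.53 rad; with the leg folded it falls onto its back. A push takes 1 to 2 N.
- leg (a joint): angle of the steel prop leg (0.09 kg) about a hinge line parallel to the lamp's y: 0 folded flat down the back, 0.72 at its open stop, foot swung out backwards. An over-centre spring drives it away from 0.36 to either stop, with at most 0.08 N m: let go below 0.36 it snaps shut, above it stays open. The leaning lamp's weight presses it against the open stop.
- hinge (a point): hinge point of the leg: in the lamp's frame 25 behind its middle (x), on its centre plane (y 0), 115 high. Axes as the lamp's.
- tab (a point): centre of the leg's pull grip, a plain metal roller 18 in diameter, 26 long along the hinge line, turning freely on a short steel tongue of the leg. Folded, this point is 61 behind the lamp's middle and 72 high (36 behind, 43 below the hinge). It swings with the leg: opening carries it up 34 and back 19. Pinched by its two flat ends from above, it is free on both sides and swivels in the grasp.
- foot (a point): underside of the leg's rubber foot, a crossbar 72 long, 12 thick; 98 from the hinge along the leg. 17 above the bench while folded, touching the bench when the lamp stands on the leg.
- can: bystander, metal can 66 in diameter, 95 high, loose; origin at the centre of its underside
- offcut: bystander, wood offcut 90 by 70 by 38 high, loose; origin at the centre of its underside
- cup: bystander, steel cup 76 in diameter, 80 high, loose; origin at the centre of its underside
Not all that is in view belongs to the job. Of the things that look like the lamp, the smallest one is meant.

How it is judged:
At the end, for the whole second after the job is handed in: The prop leg is at its open stop (above 0.62 rad), the lamp leans back 0.42 to 0.64 rad at rest with the leg's foot on the bench (below 12 mm), within 90 mm of where it started (value of joint leg above 0.62 rad and angle between lamp's own z axis and vertical between 0.42 and 0.64 rad and height (world z) of foot below 0.012 m and distance of lamp from where it was at the start of the episode below 0.09 m and linear speed of lamp below 0.02 m/s and angular speed of lamp below 0.1 rad/s); the robot touches nothing.
It fails at once if the lamp is knocked over (angle between lamp's own z axis and vertical above 0.9 rad).
It fails at once if the can is moved more than 30 mm (distance of can from where it was at the start of the episode above 0.03 m).
It fails at once if the offcut is moved more than 30 mm (distance of offcut from where it was at the start of the episode above 0.03 m).
It fails at once if the cup is moved more than 30 mm (distance of cup from where it was at the start of the episode above 0.03 m).
It also fails if it takes over 51 s, if anything falls off the work surface, if the arm or the gripper's body presses on something with over 40 N, if the wrist force passes 120 N, or if a joint passes its speed limit or range.

### The arm

A 6-joint arm with a two-finger parallel gripper is mounted at the origin on the work surface. World frame = base frame: x ahead of the robot, y to its left, z up, the work surface at z = 0. Lengths are in m, angles in rad, forces in N, time in s.
With the tool pointing down it reaches from about 0.375 to 0.9 m from the base axis. Payload 3.1 kg.
Tool frame: the origin (TCP) lies between the finger pads; the fingertips stand 25 mm ahead of it and the grasp point (between the pads) lies 6 mm ahead of it; x points along the fingers, y is the direction in which the jaws open and shut, and the axes are right-handed (so a half turn about x gives the same grasp; the last joint's range is limited). The gripper opens to 85 mm and grips with 20 to 120 N. Pads are 22 mm wide; open, the fingers measure 114 mm over their backs; the gripper's body (76 mm by 85 mm) begins 54 mm behind the grasp point. The pads swing forward as they close: fully open they stand 13 mm farther back than shut.
Start: joints at [-1.478, 0.527, 1.433, -0, 1.181, -0.178], TCP at [0.167, -0.602, 0.256] pointing down, gripper open.
Joint ranges: [-3.08, 3.08], [-0.75, 2.2], [0.22, 2.44], [-1.43, 4.57], [0, 2.65], [-2.85, 2.85]. Speed limits (rad/s): [2.79, 2.79, 3.14, 3.14, 3.14, 3.14].

### API

Orientations are given as a unit quaternion [x, y, z, w].
In Python, from station import manip, viewer, workorder gives the robot as it stands.
- The arm moves only by the shell command python3 -m crank 'ROWS' [FORCE]. ROWS is JSON, one flat list of numbers, 5 for each row, row after row: the opening, from 0 (shut) to 1 (fully open), then the shift along the world's x, y, z in mm, then the turn about the world's z in rad. A call has 1 to 10 rows; each row is the pose to reach, as a shift and turn from the pose commanded when the call began; what a row does not reach only later rows make up. A row lasts 1/8 s, in which the tool goes at most 62.5 mm and 10.7 degrees, less where a joint would pass 70% of its speed; a pose out of reach is approached as far as the arm can. A call with a gripper value outside its range is refused whole. The fingers move at their own pace and stop on an object; FORCE is the grip in N (left out, the last holds). Time passes only in rows, so rows that repeat a pose let the fingers close. It gives the time, the measured TCP pose, the force and the opening at its end, in the units of the state.
- manip.sense(): the state, without advancing time (a new reading comes with each control period).
- viewer.snapshot(name): name is "scene" or "top" or "wrist"; returns a dict with "img" (400x640x3 uint8, red, green, blue), "range_z" (400x640 float32, m along the optical axis (not along the pixel's ray), 0 where there is no reading), "fx", "fy", "cx", "cy" (pixels), "k1" (the pictures are not rectified: a ray, as slopes to the right and down, at radius r is drawn at 1 + k1 r^2 times it, then the intrinsics apply), "origin" and "attitude" of the camera in the world. Camera axes: x right, y down, z forward; pixel columns grow to the right and rows downward; lengths in m; the calibration is good to about 2 mm. A picture is of the moment at which its call begins.
- workorder.sign_off(): hands the job in, once; it reports no verdict.
The state is a dict: "t": time; "q": joint angles; "qd": joint speeds; "tau": joint torques, N m; "tcp_pos": TCP position; "tool_rot": TCP orientation; "force": force on the tool from outside, world axes, zero at the start; "ft_torque": the same for the moment, N m; "finger_gap": opening from 0.0 (shut) to 1.0 (fully open).
Only numpy, scipy, OpenCV 4.12 (cv2) and the standard library are available. Lean on these libraries where they do the work, as an engineer would, in place of code of your own. Each camera call takes 0.05 s, during which the arm holds its last target.

## Working session

There is one attempt and no reset: what is moved stays moved. The work goes in short steps, Python scripts to look and compute and a shell command to move; the robot and the scene stay as the last step left them, time stands still between calls to the robot, and variables do not carry over. Pictures are saved under pics/ and viewed, and the job is handed in when it is done.

```bash
mkdir -p pics; ls
cat > h.py <<'E'
import cv2,numpy as np,pickle
from station import manip,viewer,workorder
def snap(n,f):
    s=viewer.snapshot(n); cv2.imwrite('pics/%s.png'%f,s['img'][:,:,::-1]); pickle.dump(s,open('pics/%s.pkl'%f,'wb')); return s
def load(f): return pickle.load(open('pics/%s.pkl'%f,'rb'))
E
python3 - <<'E'
from h import *
for n in ['scene','top','wrist']:
    s=snap(n,n+'0'); print(n,s['fx'],s['fy'],s['cx'],s['cy'],s['k1'],s['origin'],s['attitude'])
print(manip.sense())
E
```

```text
pics
scene 414.60465140168407 414.60465140168407 324.81052572303463 201.35657897794877 -0.0810617237489188 [1.15084424 0.64438976 0.67367858] [ 0.34554503  0.81103969 -0.43833919 -0.17513425]
top 483.75124028647116 483.75124028647116 326.2003914028063 203.52443493049515 -0.122196678401555 [0.46189576 0.02963356 1.14292568] [ 0.70802244 -0.70487252  0.03203493 -0.02885689]
wrist 303.45999264124504 303.45999264124504 318.36604520992864 200.63485286017485 -0.052997841764172354 [ 0.24316936 -0.58165205  0.37321264] [ 0.78612137 -0.59791562 -0.09531977  0.12419436]
{'t': 0.15, 'q': array([-1.47846913e+00,  5.28264718e-01,  1.43361604e+00, -7.90440705e-06,
        1.18143953e+00, -1.78505912e-01]), 'qd': array([-1.72803640e-03, -2.86028676e-03, -3.98832903e-03, -9.87696086e-04,
        8.27971426e-06,  7.71451091e-04]), 'tau': array([ 9.21015089e-04, -4.42744124e+01, -1.78276187e+01, -1.60786731e-04,
        5.63013135e-03,  7.78544120e-06]), 'tcp_pos': array([ 0.16718295, -0.60168369,  0.25554841]), 'tool_rot': array([ 0.70065667,  0.09607296, -0.70060921,  0.09485224]), 'force': array([-0.49676273,  0.42941074, -0.36191011]), 'ft_torque': array([ 0.04112528, -0.03597635,  0.01219552]), 'finger_gap': 1.0010410531801326}
```

View pics/scene0.png

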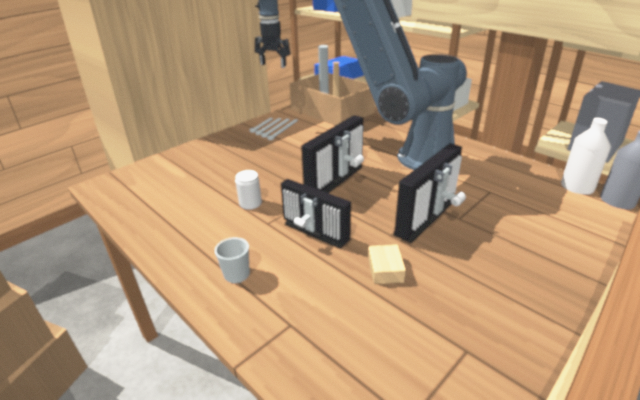

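View pics/top0.png

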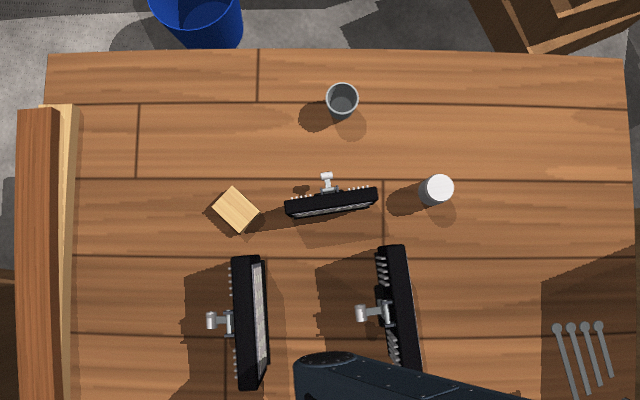

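View pics/wrist0.png

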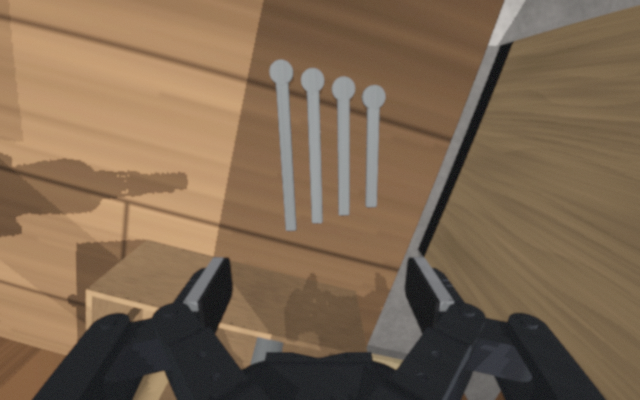

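The scene view shows three lamps. The smallest is at scene (316,213) and top (331,200), with its roller at about (326,176) in top. The cup is at top (342,98), the can at (437,188), and the offcut at (236,210). Next I'll measure them.

```bash
cat >> h.py <<'E'
from scipy.spatial.transform import Rotation as R
def rays(s,uv):
    K=np.array([[s['fx'],0,s['cx']],[0,s['fy'],s['cy']],[0,0,1.]])
    p=cv2.undistortPoints(np.array(uv,float).reshape(-1,1,2),K,np.array([s['k1'],0,0,0.])).reshape(-1,2)
    return np.c_[p,np.ones(len(p))]
def pts(s,uv,rng):
    return s['origin']+R.from_quat(s['attitude']).apply(rays(s,uv)*np.array(rng)[:,None])
def plane(s,uv,z):
    d=R.from_quat(s['attitude']).apply(rays(s,uv)); return s['origin']+d*((z-s['origin'][2])/d[:,2])[:,None]
def cloud(s):
    v,u=np.mgrid[0:400,0:640]; uv=np.c_[u.ravel(),v.ravel()]; return pts(s,uv,s['range_z'].ravel()).reshape(400,640,3)
def tri(s1,a,s2,b):
    d1=R.from_quat(s1['attitude']).apply(rays(s1,[a]))[0];d2=R.from_quat(s2['attitude']).apply(rays(s2,[b]))[0]
    t=np.linalg.lstsq(np.c_[d1,-d2],s2['origin']-s1['origin'],rcond=None)[0]
    p=s1['origin']+d1*t[0];q=s2['origin']+d2*t[1]; return (p+q)/2,np.linalg.norm(p-q)
E
python3 - <<'E'
from h import *
t=load('top0');c=cloud(t);s=load('scene0');cs=cloud(s)
for n,(u0,u1,v0,v1) in dict(lamp=(270,395,165,225),offc=(205,270,180,240),can=(412,460,170,212),cup=(322,362,78,122)).items():
    p=c[v0:v1,u0:u1].reshape(-1,3); p=p[p[:,2]>0.02]
    print(n,len(p),p.min(0).round(3),p.max(0).round(3))
p=c[165:225,270:395].reshape(-1,3); q=p[(p[:,2]>.12)&(p[:,2]<.15)]; 
r=cv2.minAreaRect((q[:,:2]*1000).astype(np.float32)); print('top',r,len(q),np.median(q[:,2]))
for uv in [(326,176),(322,176),(330,176),(326,180),(326,186)]: print(uv,c[uv[1],uv[0]].round(4))
cv2.imwrite('pics/zt.png',cv2.resize(t['img'][160:230,270:400,::-1],None,fx=6,fy=6,interpolation=cv2.INTER_CUBIC))
cv2.imwrite('pics/zs.png',cv2.resize(s['img'][170:260,265:365,::-1],None,fx=6,fy=6,interpolation=cv2.INTER_CUBIC))
E
```

```text
lamp 2064 [ 0.462 -0.085  0.021] [0.628 0.114 1.143]
offc 1234 [0.462 0.03  0.02 ] [0.599 0.288 1.143]
can 855 [ 0.462 -0.255  0.02 ] [0.621 0.03  1.143]
cup 593 [ 0.462 -0.046  0.02 ] [0.832 0.03  1.143]
top ((563.9180908203125, 16.015296936035156), (48.03587341308594, 200.06442260742188), 9.026235580444336) 1409 0.1291772640530917
(326, 176) [0.6145 0.0258 0.083 ]
(322, 176) [0.6146 0.0346 0.0822]
(330, 176) [0.6151 0.0169 0.0793]
(326, 180) [0.6067 0.0257 0.0747]
(326, 186) [0.593  0.0256 0.0768]
```

View pics/zt.png

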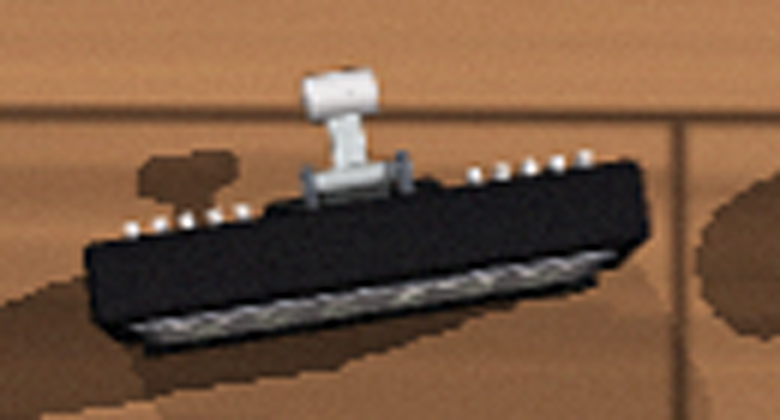

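View pics/zs.png

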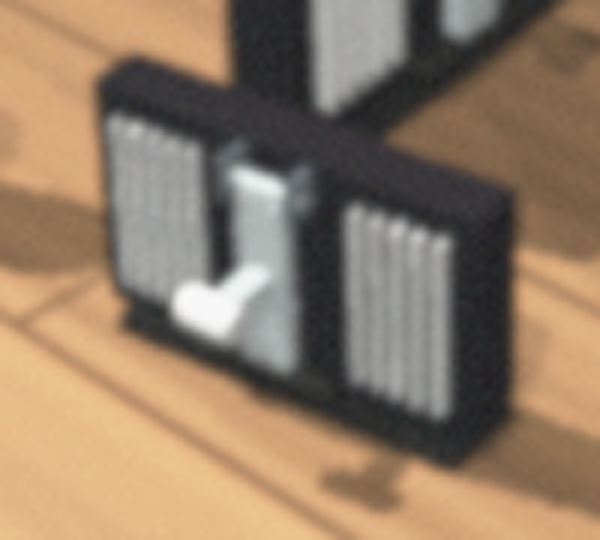

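Run:
```python
from h import *
t=load('top0');s=load('scene0')
print('roller tri',tri(t,(326.7,175.5),s,(299.2,221.7)))
# lamp top corners: near-left front etc. two-view check: rear right/left top corners
print('rear top +y end',tri(t,(284.5,200.5),s,(346.5,214)) if 0 else '')
c=cloud(t);p=c[150:225,270:395].reshape(-1,3)
q=p[(p[:,2]>.124)&(p[:,2]<.134)]
for a in (.13,.157,.18):
    e=np.array([np.cos(a),np.sin(a)]);x=q[:,:2]@e; y=q[:,:2]@[-e[1],e[0]]
    print(a,np.percentile(x,[1,5,50,95,99]).round(4),np.percentile(y,[0.5,99.5]).round(4))
# front edge line fit: min x per y bin
f=[];
for y in np.arange(-.07,.1,.005):
    b=q[abs(q[:,1]-y)<.0025]
    if len(b): f.append((y,b[:,0].min()))
f=np.array(f);k=np.polyfit(f[:,0],f[:,1],1);print('front yaw',-np.arctan(k[0]),k)
r=p[(p[:,2]>.06)&(p[:,2]<.1)&(p[:,0]>.603)];print('roller',r.min(0),r.max(0),r.mean(0))
st=manip.sense();M=R.from_quat(st['tool_rot']).as_matrix();print(M.round(3),'jaw ang',np.arctan2(M[1,1],M[0,1]))
```

```text
roller tri (array([0.61886899, 0.02258573, 0.07188936]), np.float64(0.004494999503118677))
rear top +y end 
0.13 [0.5384 0.5407 0.5543 0.5683 0.574 ] [-0.156   0.0415]
0.157 [0.5379 0.5391 0.5526 0.5662 0.5725] [-0.1709  0.0264]
0.18 [0.5355 0.5374 0.5508 0.5645 0.5708] [-0.1836  0.0136]
front yaw 0.1607785929130015 [-0.16217843  0.54526055]
roller [0.60414145 0.01236086 0.0699618 ] [0.62773615 0.03687903 0.08477232] [0.61521335 0.02444287 0.07849416]
[[-0.     0.268 -0.964]
 [ 0.002 -0.964 -0.268]
 [-1.    -0.002 -0.   ]] jaw ang -1.2999599560215056
```

```bash
python3 -m crank '[1,50,70,0,-0.02,1,90,125,0,-0.04,1,125,174,0,-0.05,1,160,223,0,-0.06,1,195,271,0,-0.07,1,230,320,0,-0.08,1,265,369,0,-0.09,1,300,418,0,-0.1,1,335,466,0,-0.113,1,370,515,0,-0.113]' 40
```

```text
t: 1.4
tcp_pos: [0.5329, -0.0928, 0.2563]
tool_rot: [0.705, 0.056, -0.705, 0.056]
force: [0.5, -0.5, -0.2]
finger_gap: 1.003
```

```bash
python3 -m crank '[1,30,40,0,0,1,60,84,0,0,1,80,111,0,0,1,80,111,0,0,1,80,111,0,0,1,80,111,0,0]'
python3 - <<'E'
from h import *
snap('wrist','w1');s=snap('top','t1');st=manip.sense();print(st['tcp_pos'],st['q'],st['force']);M=R.from_quat(st['tool_rot']).as_matrix();print(M.round(3),'jaw',np.arctan2(M[1,1],M[0,1]))
E
```

```text
t: 2.15
tcp_pos: [0.6112, 0.0153, 0.2562]
tool_rot: [-0.705, -0.055, 0.705, -0.055]
force: [0.3, -0.1, 1.0]
finger_gap: 0.995
[0.61140674 0.01531364 0.25642394] [-1.57405003e-01  5.09277687e-01  1.46731342e+00 -1.36645166e-04
  1.16529076e+00  1.25726593e+00] [-0.37091563 -1.08373585 -0.85224031]
[[-0.     0.156 -0.988]
 [-0.    -0.988 -0.156]
 [-1.     0.     0.   ]] jaw -1.4146170076129385
```

View pics/w1.png

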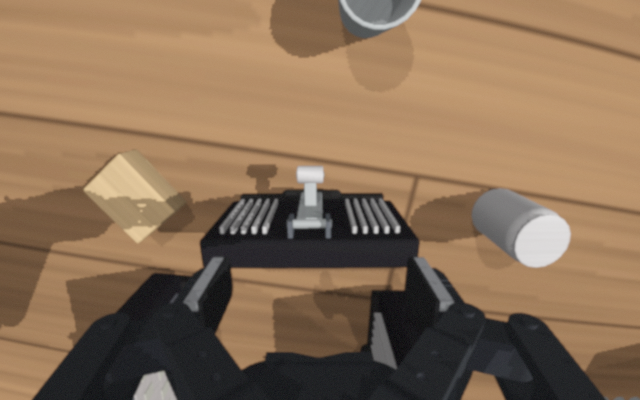

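Run:
```python
from h import *
s=load('w1');print(s['origin'],R.from_quat(s['attitude']).as_matrix().round(2))
c=cloud(s);m=(c[:,:,2]>.05)&(c[:,:,2]<.1)&(c[:,:,0]>.6)&(c[:,:,0]<.635)&(abs(c[:,:,1]-.025)<.03)
v,u=np.nonzero(m);p=c[m];print(len(p),u.min(),u.max(),v.min(),v.max(),p.mean(0),p.min(0),p.max(0))
```

```text
[0.68918248 0.0265974  0.37388137] [[ 0.15 -0.94 -0.31]
 [-0.99 -0.15 -0.05]
 [ 0.    0.31 -0.95]]
564 296 323 166 193 [0.61718456 0.02397823 0.07835389] [0.60005717 0.01076961 0.07223724] [0.62896497 0.03825399 0.08255306]
```

Wrist view: the roller is at (310,174), and the lamp is square to the jaws. Next I'll triangulate the roller against the other views.

Run:
```python
from h import *
w=load('w1');t=load('top0');s=load('scene0')
a,b,d=(310.3,174),(326.7,175.5),(299.2,221.7)
print(tri(w,a,t,b),tri(w,a,s,d)); print(plane(w,[a],.076),plane(t,[b],.076))
im=cv2.resize(w['img'][150:250,250:370,::-1],None,fx=6,fy=6,interpolation=cv2.INTER_CUBIC);cv2.imwrite('pics/zw.png',im)
```

```text
(array([0.61780415, 0.02390207, 0.06809601]), np.float64(0.00048483743782954026)) (array([0.62032114, 0.02297402, 0.07357535]), np.float64(0.0028259721379145872))
[[0.61965158 0.02373559 0.076     ]] [[0.61665455 0.02418484 0.076     ]]
```

View pics/zw.png

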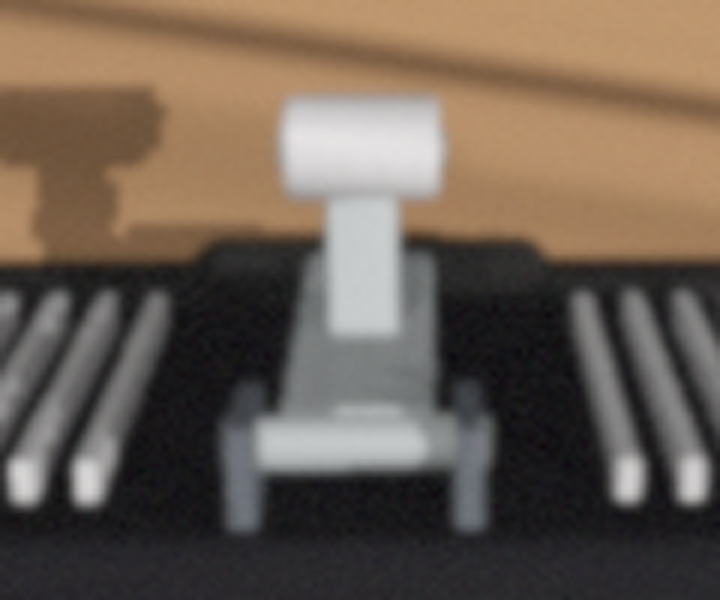

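```bash
python3 -m crank '[0.7,7,9,-40,0,0.7,7,9,-80,0,0.7,7,9,-110,0,0.7,7,9,-130,0,0.7,7,9,-140,0,0.7,7,9,-140,0,0.7,7,9,-140,0,0.7,7,9,-140,0]'
python3 - <<'E'
from h import *
snap('wrist','w2');snap('scene','s2');st=manip.sense();print(st['tcp_pos'],st['force'])
E
```

```text
t: 3.25
tcp_pos: [0.6195, 0.0253, 0.1174]
tool_rot: [0.706, 0.056, -0.704, 0.056]
force: [-0.0, -0.4, 0.7]
finger_gap: 0.702
[0.61929642 0.02537505 0.11709945] [ 0.14998002 -0.3541086  -0.27320149]
```

View pics/w2.png

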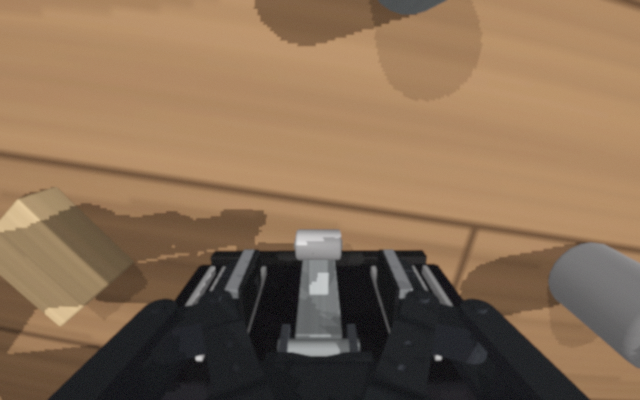

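View pics/s2.png

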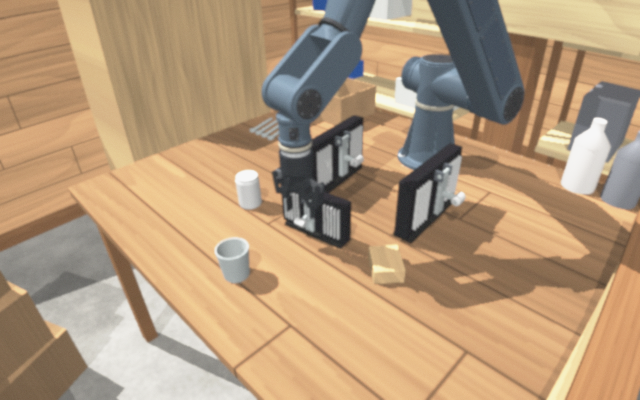

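The wrist view shows the roller at (319,243), midway between the fingertips at about (241,260) and (399,260). I'll ray-check it at the new pose, then descend.

Run:
```python
from h import *
w=load('w2');print(plane(w,[(319,243)],.076), tri(w,(319,243),load('top0'),(326.7,175.5)))
```

```text
[[0.62096983 0.02408031 0.076     ]] (array([0.6176793 , 0.02384569, 0.06919147]), np.float64(0.000613117997925731))
```

```bash
python3 -m crank '[0.7,-0.5,-1,-15,0,0.7,-0.5,-1,-26,0,0.7,-0.5,-1,-31,0,0.7,-0.5,-1,-31,0,0.7,-0.5,-1,-31,0]'
python3 - <<'E'
from h import *
snap('wrist','w3');st=manip.sense();print(st['tcp_pos'],st['force'])
E
```

```text
t: 3.98
tcp_pos: [0.6186, 0.0244, 0.0854]
tool_rot: [0.705, 0.056, -0.705, 0.056]
force: [0.2, 0.1, -0.6]
finger_gap: 0.696
[0.61869766 0.02435088 0.0855652 ] [-0.92146259 -0.46464152  0.07398876]
```

View pics/w3.png

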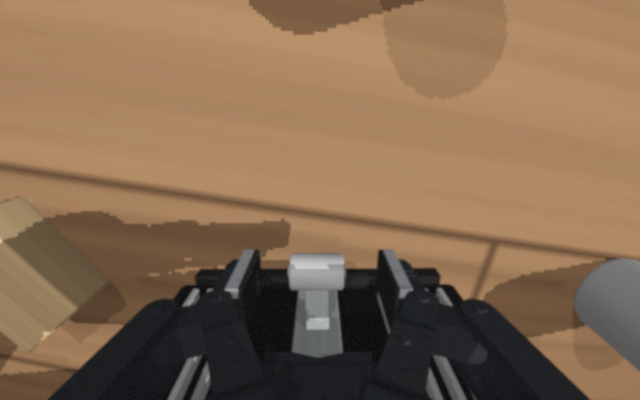

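```bash
python3 -m crank '[0.7,0,1.5,0,0,0.4,0,1.5,0,0,0.2,0,1.5,0,0,0.1,0,1.5,0,0,0.1,0,1.5,0,0,0.1,0,1.5,0,0,0.1,0,1.5,0,0]' 25
python3 - <<'E'
from h import *
snap('wrist','w4');snap('scene','s4');st=manip.sense();print(st['tcp_pos'],st['force'],st['finger_gap'])
E
```

```text
t: 4.9
tcp_pos: [0.6187, 0.0258, 0.0855]
tool_rot: [0.705, 0.056, -0.705, 0.056]
force: [0.0, -0.4, 3.6]
finger_gap: 0.298
[0.61868724 0.02578038 0.08551019] [ 0.10463631 -0.52155797  3.44545332] 0.29682725595719645
```

View pics/w4.png

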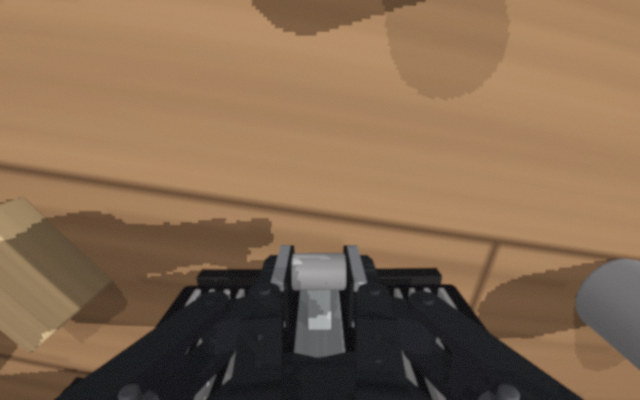

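```bash
python3 -m crank '[0.1,2.4,0.4,2.3,0,0.1,4.8,0.8,4.6,0,0.1,7,1.1,7.2,0,0.1,9.1,1.4,9.8,0,0.1,11,1.7,12.6,0,0.1,12.6,2,15.4,0,0.1,14.2,2.2,18.4,0,0.1,15.6,2.5,21.5,0,0.1,16.8,2.7,24.6,0,0.1,17.8,2.8,27.8,0]'
python3 - <<'E'
from h import *
snap('wrist','w5');snap('scene','s5');snap('top','t5');st=manip.sense();print(st['tcp_pos'],st['force'],st['finger_gap'])
s=load('s5');cv2.imwrite('pics/zs5.png',cv2.resize(s['img'][130:270,240:380,::-1],None,fx=4,fy=4,interpolation=cv2.INTER_CUBIC))
E
```

```text
t: 6.25
tcp_pos: [0.6365, 0.0288, 0.1135]
tool_rot: [0.705, 0.056, -0.705, 0.056]
force: [-0.2, -0.3, 1.0]
finger_gap: 0.296
[0.63654277 0.02876683 0.1134988 ] [-0.46285634 -0.94606608  1.44444115] 0.29732050533058274
```

View pics/zs5.png

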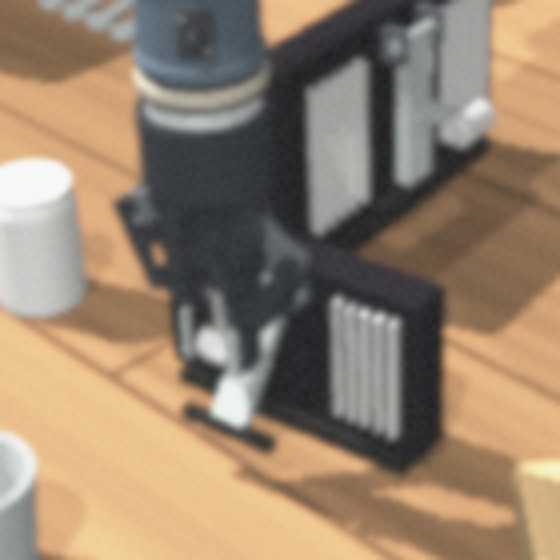

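View pics/w5.png

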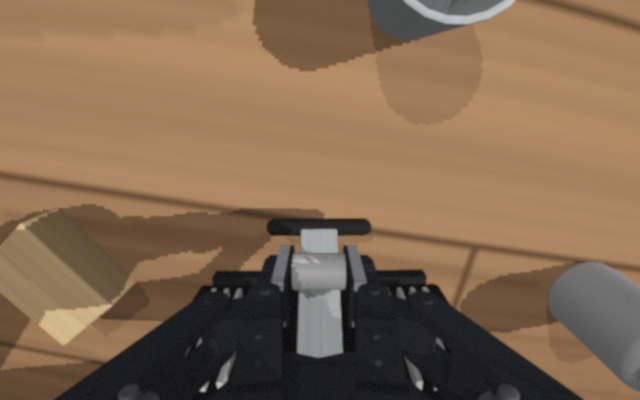

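The wrist view shows the leg swung out with its foot bar at (319,227), and the lamp is still upright. I'll finish the opening and start leaning the lamp by the tab, which pulls the leg against its open stop.

```bash
python3 -m crank '[0.1,0.8,0.1,3.3,0,0.1,1.4,0.2,6.6,0,0.1,1.4,0.2,6.6,0,0.1,4,0.6,5.1,0,0.1,6.5,1,3.5,0,0.1,9,1.4,1.8,0,0.1,11.6,1.8,0.1,0,0.1,14,2.2,-1.7,0,0.1,16.4,2.6,-3.6,0,0.1,16.4,2.6,-3.6,0]'
python3 - <<'E'
from h import *
snap('wrist','w6');snap('scene','s6');snap('top','t6');st=manip.sense();print(st['tcp_pos'],st['force'],st['finger_gap'])
s=load('s6');cv2.imwrite('pics/zs6.png',cv2.resize(s['img'][130:270,240:380,::-1],None,fx=4,fy=4,interpolation=cv2.INTER_CUBIC))
E
```

```text
t: 7.65
tcp_pos: [0.6529, 0.0314, 0.1093]
tool_rot: [0.705, 0.056, -0.705, 0.056]
force: [-0.7, 0.7, 0.3]
finger_gap: 0.292
[0.65256178 0.03136027 0.10954812] [0.76268719 0.11534772 1.00651006] 0.29683218954156626
```

View pics/zs6.png

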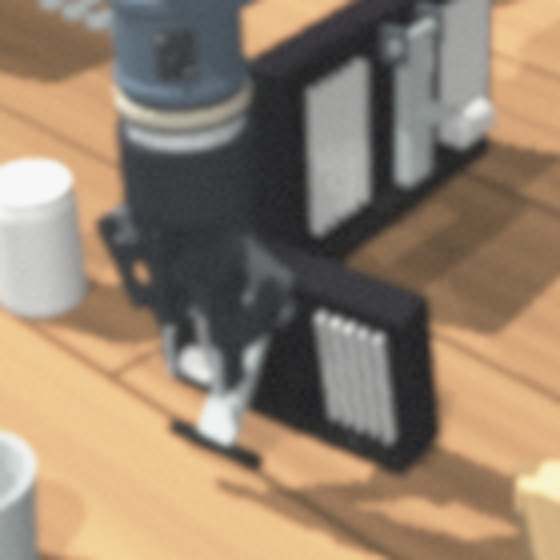

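View pics/t6.png

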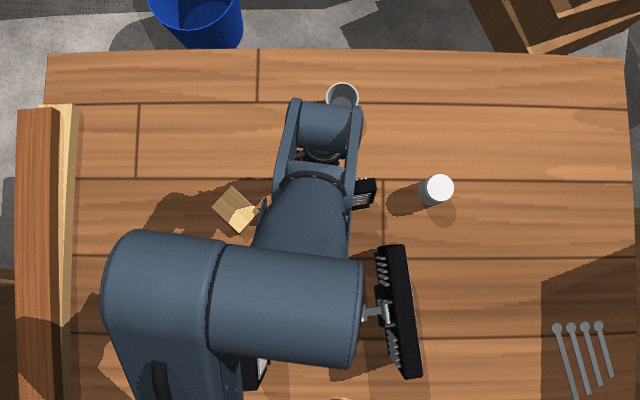

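The lamp is leaning about the expected 0.15 rad with the leg open, and the neighbours haven't moved. I'll continue.

```bash
python3 -m crank '[0.1,2.4,0.4,-1.9,0,0.1,4.6,0.7,-3.8,0,0.1,6.9,1.1,-5.8,0,0.1,9.1,1.4,-7.9,0,0.1,11.2,1.8,-10.1,0,0.1,13.2,2.1,-12.3,0,0.1,15.3,2.4,-14.5,0,0.1,17.3,2.7,-16.8,0,0.1,19.2,3,-19.1,0,0.1,21,3.3,-21.5,0]'
python3 - <<'E'
from h import *
snap('wrist','w7');snap('scene','s7');st=manip.sense();print(st['tcp_pos'],st['force'],st['finger_gap'])
s=load('s7');cv2.imwrite('pics/zs7.png',cv2.resize(s['img'][130:270,240:380,::-1],None,fx=4,fy=4,interpolation=cv2.INTER_CUBIC))
E
```

```text
t: 9.05
tcp_pos: [0.6738, 0.0347, 0.0879]
tool_rot: [0.705, 0.056, -0.705, 0.056]
force: [2.2, 2.5, -0.3]
finger_gap: 0.298
[0.673792   0.03471009 0.0876997 ] [2.65005209 2.93557036 0.39491648] 0.2956922385814391
```

View pics/zs7.png

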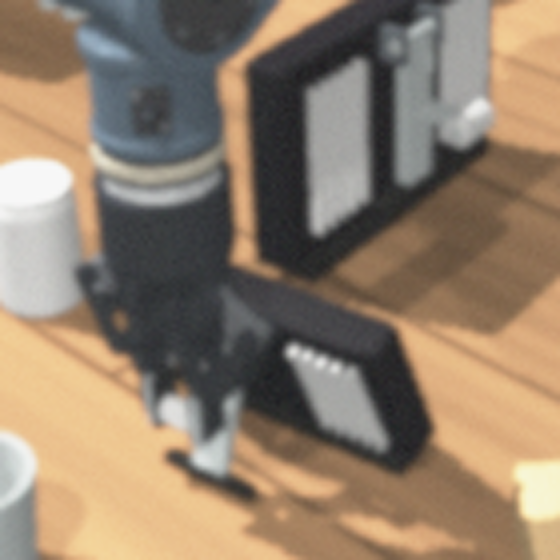

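View pics/w7.png

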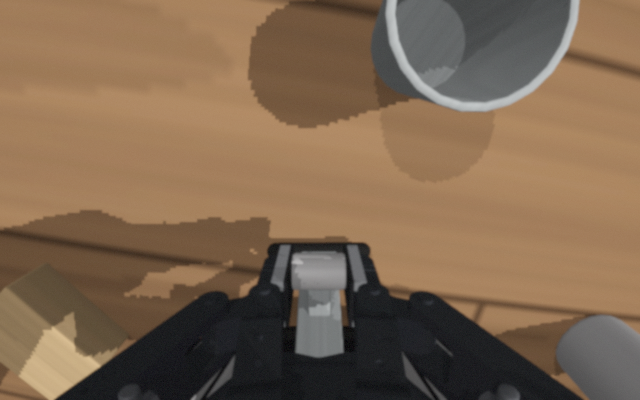

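```bash
python3 -m crank '[0.1,1.8,0.3,-2.4,0,0.1,3.6,0.6,-4.9,0,0.1,5.2,0.8,-7.4,0,0.1,6.9,1.1,-10,0,0.1,7.8,1.2,-11.6,0,0.1,8.7,1.4,-13.2,0,0.1,8.7,1.4,-13.2,0,0.1,8.7,1.4,-13.2,0]'
python3 - <<'E'
from h import *
snap('wrist','w8');snap('scene','s8');st=manip.sense();print(st['tcp_pos'],st['force'],st['finger_gap'])
s=load('s8');cv2.imwrite('pics/zs8.png',cv2.resize(s['img'][130:270,240:380,::-1],None,fx=4,fy=4,interpolation=cv2.INTER_CUBIC))
E
```

```text
t: 10.15
tcp_pos: [0.6822, 0.036, 0.0748]
tool_rot: [-0.705, -0.056, 0.705, -0.056]
force: [2.0, 1.7, -0.3]
finger_gap: 0.296
[0.68225082 0.03594757 0.07487941] [ 1.6952501   2.22475768 -0.3089637 ] 0.2988953787289746
```

View pics/zs8.png

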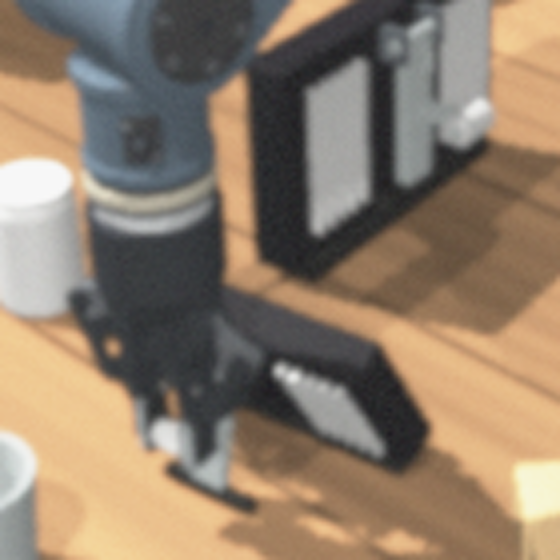

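View pics/w8.png

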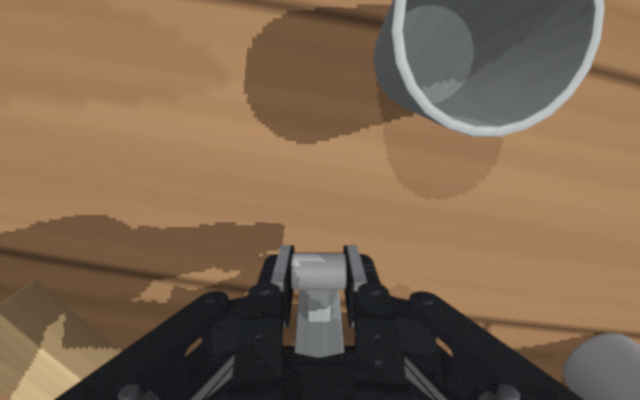

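```bash
cat >> h.py <<'E'
def tilt(s,yaw=.158,o=(.557,.0155)):
    c=cloud(s);p=c.reshape(-1,3);e=np.array([np.cos(yaw),np.sin(yaw)]);n=np.array([-e[1],e[0]])
    d=p[:,:2]-o; X=d@e;Y=d@n;Z=p[:,2]
    for lo,hi in [(-.098,-.06),(.06,.098),(-.05,-.02),(.02,.05)]:
        m=(Y>lo)&(Y<hi)&(Z>.006)&(Z<.16)&(X>-.06)&(X<.16)
        if m.sum()<20: continue
        x,z=X[m],Z[m]; k=np.argmax(z)
        print('Y',lo,hi,m.sum(),'zmax %.4f at x %.4f'%(z[k],x[k]),'xmax %.4f at z %.4f'%(x.max(),z[np.argmax(x)]),'xmin %.4f'%x.min())
    return X,Y,Z
E
python3 - <<'E'
from h import *
for n in ['s6','s7','s8']:
    s=load(n);print(n);X,Y,Z=tilt(s)
    m=(X>.125)&(X<.2)&(abs(Y)<.045)&(Z>.002)&(Z<.04);print('foot',m.sum(),np.percentile(Z[m],[5,50,95]) if m.sum() else '',X[m].min(),X[m].max(),Y[m].min(),Y[m].max())
    im=(s['img'].reshape(-1,3).max(1)<60)&(X>.08)&(X<.2)&(abs(Y)<.06)&(Z<.06)&(Z>-.02); print('dark',im.sum(), np.c_[X,Y,Z][im].mean(0), np.percentile(Z[im],[2,50,98]))
E
```

```text
s6
Y -0.098 -0.06 24 zmax 0.0772 at x 0.0352 xmax 0.0364 at z 0.0770 xmin 0.0246
Y 0.06 0.098 781 zmax 0.1341 at x 0.0116 xmax 0.0425 at z 0.1125 xmin -0.0056
Y -0.05 -0.02 168 zmax 0.1597 at x 0.0943 xmax 0.1160 at z 0.1528 xmin 0.0091
Y 0.02 0.05 632 zmax 0.1599 at x 0.1101 xmax 0.1155 at z 0.1526 xmin 0.0088
foot 16 [0.00212602 0.00261593 0.00307502] 0.12670179168397155 0.19170348137785279 -0.04383618009814633 0.04134923476204397
dark 2 [0.09846546 0.02789639 0.04065643] [0.03992638 0.04065643 0.04138649]
s7
Y 0.06 0.098 702 zmax 0.1597 at x 0.1236 xmax 0.1327 at z 0.1594 xmin 0.0003
Y -0.05 -0.02 216 zmax 0.1595 at x 0.1249 xmax 0.1407 at z 0.1590 xmin 0.0222
Y 0.02 0.05 581 zmax 0.1599 at x 0.1282 xmax 0.1393 at z 0.1344 xmin 0.0220
foot 13 [0.00205427 0.00229561 0.00296326] 0.1266523766172 0.1980607974894629 -0.043020019155651734 0.036616406504905386
dark 4 [0.10573201 0.02622307 0.02149608] [0.02032354 0.02143059 0.02278388]
s8
Y 0.06 0.098 654 zmax 0.1506 at x 0.1361 xmax 0.1411 at z 0.1434 xmin -0.0033
Y -0.05 -0.02 198 zmax 0.1564 at x 0.1394 xmax 0.1477 at z 0.1521 xmin 0.0238
Y 0.02 0.05 580 zmax 0.1600 at x 0.1342 xmax 0.1478 at z 0.1364 xmin 0.0246
foot 15 [0.00206728 0.00225785 0.00302483] 0.13187662662432326 0.190057635621206 -0.038083147115127745 0.02988809661183612<stdin>:5: RuntimeWarning: Mean of empty slice.
  ret = um.true_divide(
Traceback (most recent call last):
IndexError: index -1 is out of bounds for axis 0 with size 0
```

Run:
```python
from h import *
s=load('s8');c=cloud(s)
for v in range(244,262,2): print(v,[(u,int(s['img'][v,u].max()),*(c[v,u]*1000).round(0).astype(int)) for u in (284,290,296,302)])
# back-face fin points zs8 fin region (285..380, 365..455) -> image
for n in ['s6','s7','s8']:
    s=load(n);c=cloud(s);e=np.array([np.cos(.158),np.sin(.158)])
    sub=s['img'][200:250,300:345].min(2)>130; v,u=np.nonzero(sub);P=c[v+200,u+300]
    X=(P[:,:2]-[.557,.0155])@e; Y=(P[:,:2]-[.557,.0155])@[-e[1],e[0]];Z=P[:,2]
    m=(Y>.03)&(Y<.1)&(Z>.015)&(Z<.125)&(X<.12);l=cv2.fitLine(np.c_[X,Z][m].astype(np.float32),cv2.DIST_HUBER,0,.01,.01).ravel();print(n,m.sum(),l,'tilt',np.arctan2(l[0],l[1]),X[m].max(),Z[m].max())
```

```text
244 [(284, 173, np.int64(691), np.int64(44), np.int64(57)), (290, 78, np.int64(685), np.int64(59), np.int64(63)), (296, 156, np.int64(653), np.int64(42), np.int64(33)), (302, 132, np.int64(616), np.int64(21), np.int64(-1))]
246 [(284, 99, np.int64(663), np.int64(7), np.int64(13)), (290, 144, np.int64(680), np.int64(51), np.int64(48)), (296, 162, np.int64(653), np.int64(41), np.int64(26)), (302, 141, np.int64(622), np.int64(27), np.int64(-1))]
248 [(284, 72, np.int64(667), np.int64(11), np.int64(12)), (290, 183, np.int64(662), np.int64(29), np.int64(18)), (296, 167, np.int64(653), np.int64(40), np.int64(20)), (302, 202, np.int64(628), np.int64(34), np.int64(0))]
250 [(284, 155, np.int64(668), np.int64(11), np.int64(5)), (290, 138, np.int64(662), np.int64(28), np.int64(12)), (296, 160, np.int64(652), np.int64(39), np.int64(12)), (302, 228, np.int64(632), np.int64(38), np.int64(-2))]
252 [(284, 231, np.int64(670), np.int64(13), np.int64(2)), (290, 104, np.int64(664), np.int64(30), np.int64(8)), (296, 98, np.int64(658), np.int64(45), np.int64(12)), (302, 224, np.int64(638), np.int64(44),
[... 530 characters left out ...]
 np.int64(673), np.int64(39), np.int64(-1)), (296, 231, np.int64(662), np.int64(49), np.int64(-1)), (302, 133, np.int64(656), np.int64(64), np.int64(4))]
260 [(284, 233, np.int64(686), np.int64(31), np.int64(-4)), (290, 236, np.int64(677), np.int64(43), np.int64(-2)), (296, 226, np.int64(668), np.int64(56), np.int64(0)), (302, 183, np.int64(659), np.int64(68), np.int64(1))]
s6 398 [0.1430451  0.9897162  0.03329717 0.07648383] tilt 0.14353748 0.04308438470731109 0.1153178115538741
s7 285 [0.37573177 0.9267285  0.05216162 0.07063373] tilt 0.3851863 0.06882400311967203 0.10899685071104093
s8 207 [0.5016033  0.86509776 0.06404407 0.0714511 ] tilt 0.5254511 0.08271923443134684 0.10281059880690546
```

The tilt measures 0.525 rad, and the foot bar spans z from 0 to 12 mm, so it is on the bench. I'll release it.

```bash
python3 -m crank '[0.35,0,0,0,0,0.5,0,0,0,0,0.6,0,0,0,0,0.7,0,0,0,0,0.7,0,0,0,0,0.7,0,0,0,0]'
python3 - <<'E'
from h import *
snap('wrist','w9');s=snap('scene','s9');st=manip.sense();print(st['tcp_pos'],st['force'],st['finger_gap'])
cv2.imwrite('pics/zs9.png',cv2.resize(s['img'][130:270,240:380,::-1],None,fx=4,fy=4,interpolation=cv2.INTER_CUBIC))
E
```

```text
t: 11.0
tcp_pos: [0.6823, 0.036, 0.0748]
tool_rot: [-0.705, -0.056, 0.705, -0.056]
force: [-0.6, -0.2, -0.4]
finger_gap: 0.697
[0.68230959 0.03600083 0.07483792] [-0.07164783  1.14698456 -1.12462618] 0.6978133487397289
```

View pics/zs9.png

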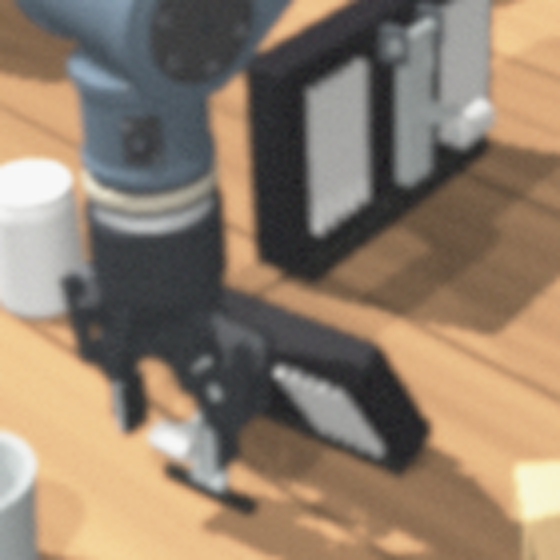

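View pics/w9.png

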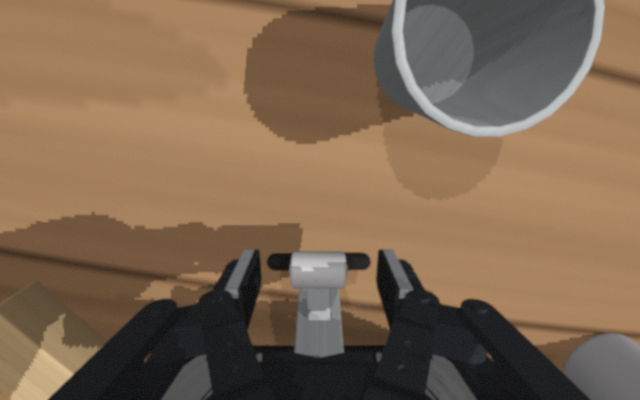

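The roller at (318,270) is free of both fingers, and the lamp stands still on its leg. I'll raise the arm straight up.

```bash
python3 -m crank '[0.7,2,0,5,0,0.7,4,0,15,0,0.7,5,0,40,0,0.7,5,0,80,0,0.7,5,0,130,0,0.7,5,0,180,0,0.7,5,0,200,0,0.7,5,0,200,0,0.7,5,0,200,0]'
python3 - <<'E'
from h import *
w=snap('wrist','w10');s=snap('scene','s10');t=snap('top','t10');st=manip.sense();print(st['tcp_pos'],st['force'],st['finger_gap'])
cv2.imwrite('pics/zs10.png',cv2.resize(s['img'][130:270,240:380,::-1],None,fx=4,fy=4,interpolation=cv2.INTER_CUBIC))
c=cloud(s);e=np.array([np.cos(.158),np.sin(.158)])
sub=s['img'][200:250,285:345].min(2)>130; v,u=np.nonzero(sub);P=c[v+200,u+285]
X=(P[:,:2]-[.557,.0155])@e; Y=(P[:,:2]-[.557,.0155])@[-e[1],e[0]];Z=P[:,2]
m=(Y>.03)&(Y<.1)&(Z>.015)&(Z<.125)&(X<.12);l=cv2.fitLine(np.c_[X,Z][m].astype(np.float32),cv2.DIST_HUBER,0,.01,.01).ravel();print(m.sum(),'tilt',np.arctan2(l[0],l[1]),l[2:])
E
```

```text
t: 12.22
tcp_pos: [0.6865, 0.0361, 0.2738]
tool_rot: [-0.704, -0.056, 0.706, -0.056]
force: [-1.3, -0.4, -0.4]
finger_gap: 0.7
[0.68646829 0.0360421  0.272911  ] [-0.91050895  0.5052761  -0.35196458] 0.7003693343668761
196 tilt 0.5132252 [0.06298389 0.06819368]
```

View pics/zs10.png

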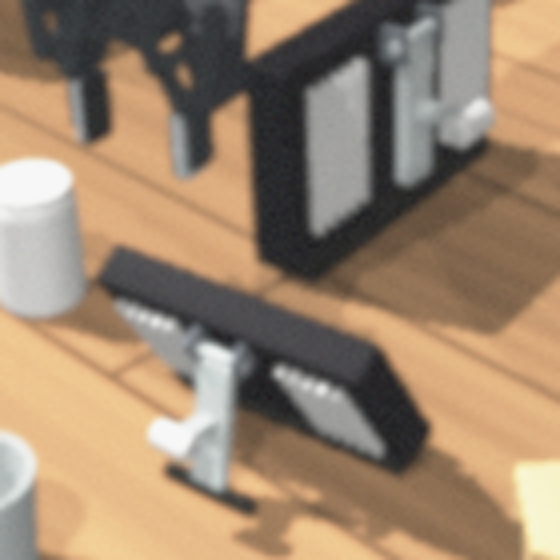

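View pics/w10.png

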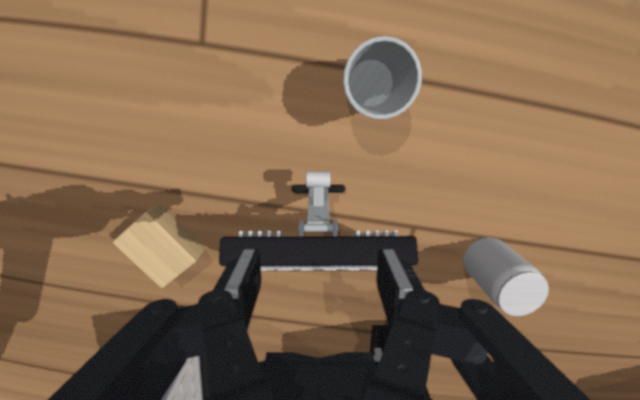

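The gripper is clear. The lamp stands on its open leg, with the foot bar on the bench at (318,188) in the wrist view, and the can, cup and offcut are in place.

```bash
python3 -c "
from station import workorder
print(workorder.sign_off())"
```

```text
the job is handed in; nothing more can be done
None
```

The lamp now stands by itself on its open prop leg, about where it was, and I handed the job in at about 12 s of the 51 s allowed. No verdict was reported.

**What I did:** I pinched the leg's roller by its two ends from above and swung the leg along its arc to the open stop. Still holding the roller, I leaned the lamp back about its rear base edge until the foot reached the bench. Then I opened the fingers and raised the arm clear.

**Last checks:**
- **Lean:** it measured 0.525 rad while still held and 0.513 rad after release. Both are inside the 0.42 to 0.64 rad window.
- **Foot:** before release, the foot bar spanned about 0 to 12 mm above the bench, so it was resting on it. The picture after release looks the same.
- **Leg angle:** I did not measure it directly. I take it to be at its stop because the lean is close to the expected 0.53 rad with the foot down.
- **Lamp position:** I did not measure how far the lamp moved. The pictures show it pivoting on its base edge without visible sliding.
- **Bystanders:** the can, offcut and cup look untouched in the pictures, but I did not measure their positions again.

**Disagreements:** the two-view measurements of the roller differed by about 3 mm in x and 5 mm in height. That was close enough, and the grasp held. A sideways force of about 2 to 3 N showed while leaning the lamp and had gone after release.

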